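# Lock the brass shelf gate: shut it and click the torque wrench

## Task

Swing the low brass gate shut against its stop on the cast-iron shelf. Then tighten the nut on its pivot post: push the grip of the click-type torque wrench sitting on it clockwise (seen from above) with closed fingers, without gripping it and never harder than 22 N, just until its hinge breaks over, not on to the handle's end stop. Then let the handle spring straight, with the gate left shut and the glass tubes, insulator and pitch pipe undisturbed.

Things in the scene. Friction and masses are not known exactly. Their poses are not given: they have to be found in the camera images.
- gate (a joint): Opening angle of the brass gate in rad: 0 is shut along the shelf's front lip, against an iron stop lug near its free end; it grows as the free end swings out towards the robot. Starts at 0.18 to 0.34, stays where it is left, moves with about 1.5 N at its end. It turns about the vertical pivot post, whose axis goes through point head.
- gate_push (a point): Point on the gate 310 mm from the pivot axis, mid-thickness, half-way up, 56 mm above the bench. The gate is a low brass railing, 10 mm thick, 36 mm tall, ending 50 mm beyond this point. x axis: level, square to the gate, the way it shuts (to the shelf); y axis: along it to the pivot. The shelf (top 30 mm above the bench) lies behind the shut gate; the bench in front is clear.
- head (a point): Centre of the wrench head, on the pivot axis, 127 mm above the bench: steel, 38 mm across, 24 mm tall, held on the nut atop the post. x axis along the wrench to its hinge, z up. Head and nut turn together, clockwise from above, against 1.1 to 1.7 N m at the start, rising 1.6 N m per rad, and stay where left. How far they turn until the wrench breaks over (0.05 to 0.5 rad) is not known beforehand.
- handle_push (a point): Where to push: on the axis of the dark knurled grip, 185 mm from the nut, 127 mm above the bench. The grip is 24 mm thick, 80 mm long and ends 35 mm beyond this point; the tube between it and the hinge is 19 mm thick. x axis along the handle away from the nut; y axis level and square to it: stand on the +y side and push to -y. Things on the shelf reach at most 85 mm above the bench.
- hinge (a point): Break-over hinge pin of the wrench, 45 mm from the nut. Handle and head stay in line until about 10 N is pushed at handle_push (more if nearer the nut). Then the handle breaks over clockwise about this pin and the push falls, to about 7 N at 0.1 rad and 4 N at the end stop at 0.24 rad. Over 0.07 rad counts as broken over, over 0.20 as driven to the stop. Let go, it springs straight by itself.
- tube_a_mid (a point): Bystander: centre of a glass tube standing on the shelf, 40 mm across, 55 mm tall.
- tube_b_mid (a point): Bystander: centre of a glass tube standing on the shelf, 32 mm across, 45 mm tall.
- insulator_mid (a point): Bystander: centre of a ribbed white ceramic pillar standing on the shelf, 38 mm across, 55 mm tall.
- pitch_pipe_mid (a point): Bystander: centre of a flat brass pitch pipe lying on the shelf, 60 x 22 x 14 mm with a mouthpiece of 8 mm more.

How it is judged:
By the outcome, as a careful person would: the job done as asked, in the order asked, and still so for the second after the job is handed in, with the robot touching nothing.
It also fails if it takes over 64 s, if anything falls off the work surface, if the arm or the gripper's body presses on something with over 40 N, if the wrist force passes 120 N, or if a joint passes its speed limit or range.

## Robot

A 7-joint arm with a two-finger parallel gripper is mounted at the origin on the work surface. World frame = base frame: x ahead of the robot, y to its left, z up, the work surface at z = 0. Lengths are in m, angles in rad, forces in N, time in s.
With the tool pointing down it reaches from about 0.35 to 0.775 m from the base axis. Payload 3.1 kg.
Tool frame: the origin (TCP) lies midway between the tips of the shut fingers; the grasp point (between the pads) lies 19 mm behind it (grip_depth is the z of the grasp point in the tool frame, in m); z points along the fingers, y is the direction in which the jaws open and shut (so a half turn about z gives the same grasp; the last joint's range is limited). The gripper opens to 85 mm and grips with 20 to 120 N. Pads are 22 mm wide; open, the fingers measure 114 mm over their backs; the gripper's body (76 mm by 85 mm) begins 54 mm behind the grasp point. The pads swing forward as they close: fully open they stand 13 mm farther back than shut.
Start: joints at [1.095, 0.311, 0.014, 1.512, -0.004, 1.319, -0.027], TCP at [0.231, -0.499, 0.231] pointing down, gripper open.
Joint ranges: [-2.7, 2.7], [-0.3, 1.91], [-1.27, 1.3], [0.12, 2.57], [-1.44, 4.58], [0.2, 2.03], [-3.05, 3.05]. Speed limits (rad/s): [2.79, 2.79, 3.14, 3.14, 3.14, 3.14, 3.14].

## Interface

Orientations are given as a unit quaternion [x, y, z, w].
In Python, from bench import * gives the robot as it stands.
- The arm moves only by the shell command python3 -m inch 'ROWS'. ROWS is JSON, a list of rows, each a list of 3 entries, a list of its own where there are three numbers: the shift along the tool's x, y, z in m, then the turn, a rotation vector about the tool's x, y, z in units of 6 degrees (1.0 is 6 degrees), then the closure, from -1 (fully open) to 1 (shut). A call has 1 to 5 rows; each row is the pose to reach, as a shift and turn from the pose commanded when the call began, along the tool's axes at that moment; what a row does not reach only later rows make up. A row lasts 1/12 s, in which the tool goes at most 41.7 mm and 7.16 degrees, less where a joint would pass 70% of its speed; a pose out of reach is approached as far as the arm can. A call with a gripper value outside its range is refused whole. The fingers move at their own pace and stop on an object; the grip force is fixed at half the most. Time passes only in rows, so rows that repeat a pose let the fingers close. It gives the time, the measured TCP pose, the force and the opening at its end, in the units of the state.
- state(): the state, without advancing time (a new reading comes with each control period).
- read_camera(name): name is "scene" or "top" or "wrist"; returns a dict with "img" (480x640x3 uint8, blue, green, red), "vertical_fov" (degrees; the focal length in pixels is half the picture's height over the tangent of half this angle, whatever the lens; pixels are square), "cx", "cy" (the principal point, pixels), "origin" and "attitude" of the camera in the world. Camera axes: x right, y up, looking along -z (the intrinsics and any distortion apply to the point x, -y, -z); pixel columns grow to the right and rows downward; lengths in m; the calibration is good to about 2 mm. The wrist camera is an equidistant fisheye: a pixel r from the principal point sees the ray r / f radians off the axis. A picture is of the moment at which its call begins. There is no depth.
- job_done(): hands the job in, once; it reports no verdict.
The state is a dict: "time_s": time; "q": joint angles; "dq": joint speeds; "joint_torque": joint torques, N m; "eef_pos": TCP position; "orientation": TCP orientation; "contact_force": force on the tool from outside, world axes, zero at the start; "torque": the same for the moment, N m; "opening": finger opening in m.
Only numpy, scipy, OpenCV 4.12 (cv2) and the standard library are available. Lean on these libraries where they do the work, as an engineer would, in place of code of your own. Each camera call takes 0.05 s, during which the arm holds its last target.

## Working session

There is one attempt and no reset: what is moved stays moved. The work goes in short steps, Python scripts to look and compute and a shell command to move; the robot and the scene stay as the last step left them, time stands still between calls to the robot, and variables do not carry over. Pictures are saved under pics/ and viewed, and the job is handed in when it is done.

```bash
ls; mkdir -p pics
python3 - <<'E'
from bench import *
import cv2
s=state();print({k:s[k] for k in ('time_s','eef_pos','orientation','contact_force','opening')})
for n in ("scene","top","wrist"):
    c=read_camera(n);cv2.imwrite(f"pics/{n}0.png",c["img"]);print(n,[c[k] for k in("vertical_fov","cx","cy","origin","attitude")],[k for k in c])
E
```

```text
pics
{'time_s': 0.0, 'eef_pos': array([ 0.23089022, -0.49839805,  0.23021644]), 'orientation': array([ 9.76561129e-01,  2.15237040e-01, -2.88951077e-04, -1.13766347e-03]), 'contact_force': array([-0.52198104,  0.00475485, -1.40725066]), 'opening': 0.08531097401645142}
scene [53.28840308837486, 322.36930660939703, 249.2238335618945, array([1.14272302, 0.28395957, 0.48980128]), array([0.24686327, 0.40964023, 0.74762056, 0.46077859])] ['img', 'vertical_fov', 'cx', 'cy', 'origin', 'attitude']
top [54.264809459537936, 320.9411325955485, 238.98315962082185, array([0.53586095, 0.01267255, 0.79350466]), array([-0.05785252,  0.05133483,  0.71414875, -0.69570783])] ['img', 'vertical_fov', 'cx', 'cy', 'origin', 'attitude']
wrist [65.70646984690485, 319.1647115719562, 245.4129018648955, array([ 0.29339414, -0.4693497 ,  0.37379155]), array([-0.116063  ,  0.07535909, -0.53266517,  0.83493605])] ['img', 'vertical_fov', 'cx', 'cy', 'origin', 'attitude']
```

View pics/scene0.png

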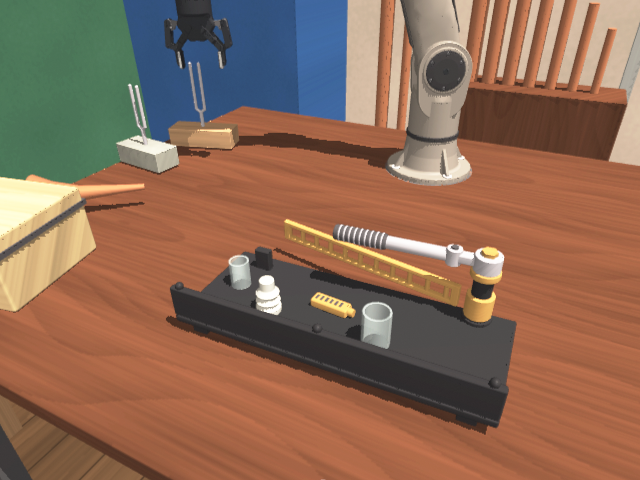

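View pics/top0.png

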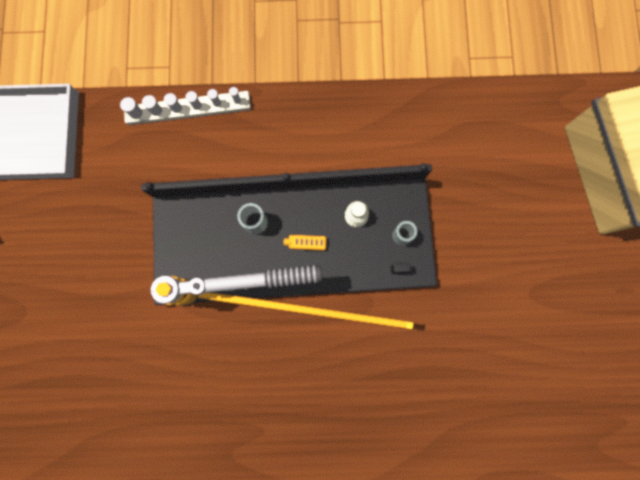

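View pics/wrist0.png

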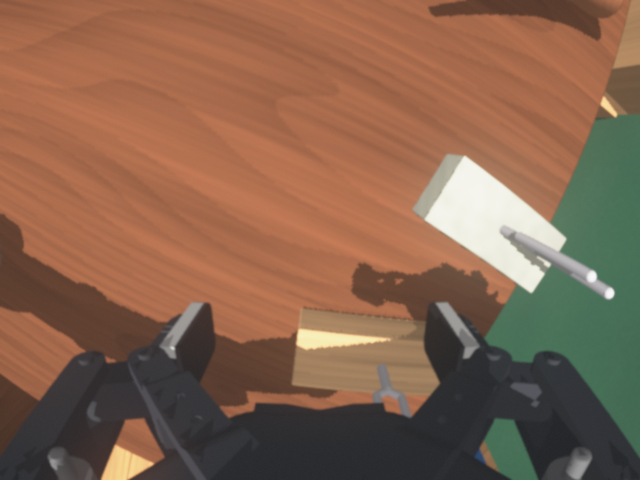

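The scene view shows the wrench head at about (488,262), the grip at (335–385,237) and the gate's free end at (286,228). The top view shows the nut at (164,289), the grip end at (320,274) and the gate end at (412,325). Up in the top view is +x, so pushing clockwise means pushing the grip toward the robot from the shelf side.

```bash
cat > h.py <<'E'
from bench import *
import cv2, numpy as np
from scipy.spatial.transform import Rotation as R
def ray(c,u,v,fish=False):
    f=240/np.tan(np.radians(c["vertical_fov"]/2))
    d=np.array([(u-c["cx"])/f,-(v-c["cy"])/f,-1.])
    if fish:
        r=np.hypot(d[0],d[1]);d=np.array([d[0]/r*np.sin(r),d[1]/r*np.sin(r),-np.cos(r)]) if r>1e-9 else d
    return np.array(c["origin"]),R.from_quat(c["attitude"]).apply(d/np.linalg.norm(d))
def plane(c,u,v,z,fish=False):
    o,d=ray(c,u,v,fish);return o+d*(z-o[2])/d[2]
def tri(c1,p1,c2,p2):
    o1,d1=ray(c1,*p1);o2,d2=ray(c2,*p2)
    t=np.linalg.lstsq(np.c_[d1,-d2],o2-o1,rcond=None)[0]
    a,b=o1+t[0]*d1,o2+t[1]*d2
    return (a+b)/2,np.linalg.norm(a-b)
def proj(c,p):
    f=240/np.tan(np.radians(c["vertical_fov"]/2))
    q=R.from_quat(c["attitude"]).inv().apply(np.array(p)-c["origin"])
    return c["cx"]+f*q[0]/-q[2],c["cy"]-f*q[1]/-q[2]
E
python3 - <<'E'
from h import *
S=read_camera("scene");T=read_camera("top")
for n,c in(("scene",S),("top",T)):
    im=c["img"];hsv=cv2.cvtColor(im,cv2.COLOR_BGR2HSV)
    m=cv2.inRange(hsv,(15,130,110),(32,255,255))
    k,l,st,ce=cv2.connectedComponentsWithStats(m)
    for i in range(1,k):
        if st[i,4]>25 : print(n,"brass",st[i],ce[i].round(1))
a=cv2.resize(S["img"][210:330,270:520],None,fx=3.2,fy=3.2,interpolation=cv2.INTER_CUBIC);cv2.imwrite("pics/sc1.png",a)
a=cv2.resize(T["img"][190:340,140:440],None,fx=2.66,fy=2.66,interpolation=cv2.INTER_CUBIC);cv2.imwrite("pics/tc1.png",a)
E
```

```text
scene brass [ 284  219  177   87 2398] [378.1 265.7]
scene brass [292 221  41  16  41] [312.  228.4]
scene brass [350 243  34  13  34] [366.5 248.9]
scene brass [482 250  16   9  59] [489.  254.9]
scene brass [470 267  32  18 191] [483.4 278.5]
scene brass [463 287  32  35 628] [477.  308.2]
scene brass [311 292  45  26 318] [332.5 307.7]
top brass [    0     0   640    88 51194] [309.2  39.7]
top brass [602  85  38  14  64] [618.9  90.6]
top brass [565 106  27  68 134] [575.2 133.4]
top brass [581 177  13  34  65] [586.9 193.8]
top brass [592 212  12  22  46] [597.  223.4]
top brass [283 234  44  17 588] [305.5 242. ]
top brass [173 276  13   5  29] [179.  278.4]
top brass [156 283  15  13 145] [163.4 288.9]
top brass [ 199  293  216   37 1832] [309.7 310.3]
top brass [166 294  26  12 122] [181.  300.1]
```

View pics/sc1.png

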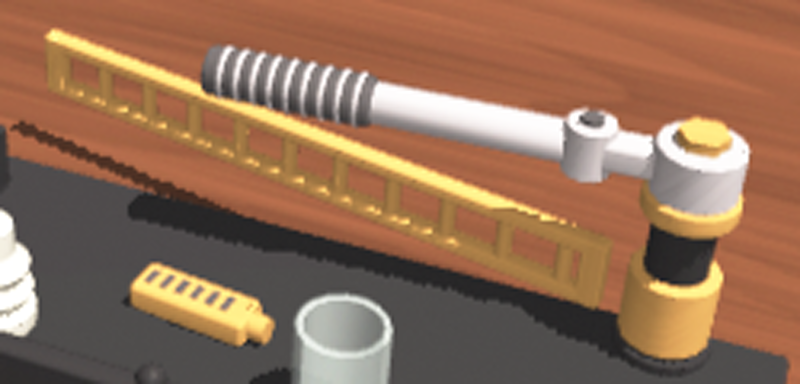

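View pics/tc1.png

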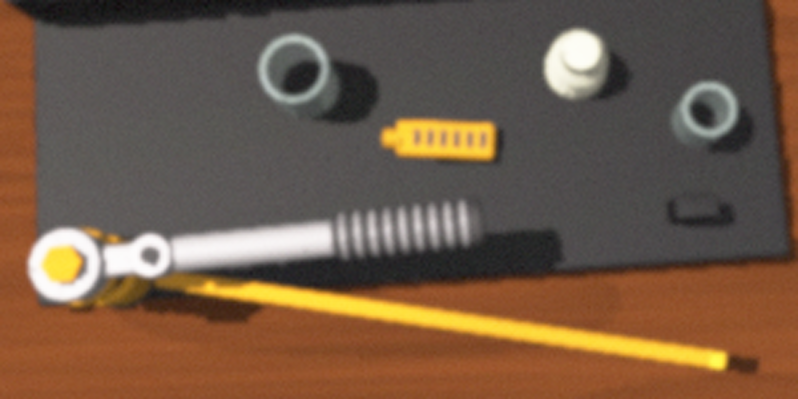

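Run:
```python
from h import *
np.set_printoptions(precision=4,suppress=True)
S=read_camera("scene");T=read_camera("top")
nut,e=tri(S,(489,254.9),T,(163.4,288.9));print("nut",nut,e)
gr,e=tri(S,(336,232),T,(321,273.5));print("gripend",gr,e)
ge,e=tri(S,(285.3,221),T,(413,325.5));print("gateend",ge,e)
for z in(.127,.139):print("nut z",z,plane(T,163.4,288.9,z))
print("gripend.127",plane(T,320,273.8,.127),"grip start",plane(T,266,279.3,.127))
print("hinge",plane(T,196.5,286,.13))
h=plane(T,163.4,288.9,.142)
g=plane(T,413,325.5,.074);print("gate end",g)
for n,p,z in(("lug",(403,269),.06),("lugfront",(401,273),.06),("shR",(438.9,288.5),.03),("shL",(154,304.7),.03),("tubeA",(252.,216),.085),("tubeB",(406,231),.075),("ins",(357.5,210),.085),("pp",(306,242),.044)):print(n,plane(T,*p,z))
print("dist gate end",np.hypot(*(g-h)[:2]))
```

```text
nut [0.5735 0.239  0.1383] 0.0008874272458780469
gripend [0.5896 0.0201 0.1246] 0.0031070072764781834
gateend [ 0.5115 -0.117   0.0697] 0.002892938621693393
nut z 0.127 [0.574  0.2433 0.127 ]
nut z 0.139 [0.5733 0.2392 0.139 ]
gripend.127 [0.5897 0.0201 0.127 ] grip start [0.5838 0.0971 0.127 ]
hinge [0.5767 0.1953 0.13  ]
gate end [ 0.5123 -0.1176  0.074 ]
lug [ 0.5992 -0.1093  0.06  ]
lugfront [ 0.593  -0.1058  0.06  ]
shR [ 0.5687 -0.1706  0.03  ]
shL [0.5544 0.2915 0.03  ]
tubeA [0.6852 0.1234 0.085 ]
tubeB [ 0.6569 -0.1145  0.075 ]
ins [ 0.6901 -0.0398  0.085 ]
pp [0.6484 0.0424 0.044 ]
dist gate end 0.36084945025260146
```

Measured so far:

| Item | Result |
|---|---|
| Pivot | (0.5735, 0.239) |
| Gate, pivot to end | 0.361 m, which agrees with the text |
| Gate opening | about 0.20 rad |
| Grip push point | about (0.587, 0.0545) |

Next I go to the front of the gate.

```bash
cat >> h.py <<'E'
def to(x,y,z,yaw=None):
    s=state();r=R.from_quat(s["orientation"]);d=r.inv().apply(np.array([x,y,z])-s["eef_pos"])
    print("pos",s["eef_pos"].round(4),"shift",d.round(4),"t",round(s["time_s"],2),"F",np.round(s["contact_force"],1),"op",round(s["opening"],4))
    if yaw is not None:
        t=R.from_matrix(np.array([[np.cos(yaw),np.sin(yaw),0],[np.sin(yaw),-np.cos(yaw),0],[0,0,-1]]))
        print("turn units",((r.inv()*t).as_rotvec(degrees=True)/6).round(3))
E
python3 -m inch '[[[0.387,-0.292,0],[0,0,4.1],-1],[[0.387,-0.292,0],[0,0,4.1],-1],[[0.387,-0.292,0],[0,0,4.1],-1],[[0.387,-0.292,0],[0,0,4.1],-1],[[0.387,-0.292,0],[0,0,4.1],-1]]'
python3 -c "
from h import *
to(.46,-.07,.23,0)"
```

```text
time_s: 0.77
eef_pos: [0.3261, -0.3213, 0.2315]
orientation: [1.0, 0.0, 0.0, 0.0]
contact_force: [1.4, -0.5, 0.5]
opening: 0.0856
pos [ 0.3261 -0.3213  0.2315] shift [ 0.1341 -0.2512  0.0014] t 0.77 F [ 1.4 -0.5  0.5] op 0.0856
turn units [ 0.005 -0.003  0.007]
```

```bash
python3 -m inch '[[[0.13,-0.25,0],[0,0,0],1],[[0.13,-0.25,0],[0,0,0],1],[[0.13,-0.25,0],[0,0,0],1],[[0.13,-0.25,0],[0,0,0],1],[[0.13,-0.25,0],[0,0,0],1]]'
python3 -c "
from h import *
to(.46,-.075,.05,0)"
```

```text
time_s: 1.18
eef_pos: [0.4214, -0.1357, 0.2317]
orientation: [1.0, 0.002, 0.0, 0.0]
contact_force: [0.4, -1.2, 1.1]
opening: 0.0256
pos [ 0.4214 -0.1357  0.2317] shift [ 0.0387 -0.0606  0.1817] t 1.18 F [ 0.4 -1.2  1.1] op 0.0256
turn units [ 0.007 -0.009  0.041]
```

```bash
python3 -m inch '[[[0.036,-0.06,0],[0,0,0],1],[[0.036,-0.06,0],[0,0,0],1],[[0.036,-0.06,0.09],[0,0,0],1],[[0.036,-0.06,0.13],[0,0,0],1],[[0.036,-0.06,0.13],[0,0,0],1]]'
python3 - <<'E'
from h import *
to(.48,-.075,.05,0)
c=read_camera("wrist");cv2.imwrite("pics/w2.png",c["img"])
c=read_camera("top");cv2.imwrite("pics/t2.png",c["img"])
E
```

```text
time_s: 1.6
eef_pos: [0.4579, -0.0767, 0.1059]
orientation: [1.0, 0.003, 0.002, 0.0]
contact_force: [0.7, -0.7, -0.5]
opening: -0.0003
pos [ 0.4579 -0.0767  0.1059] shift [ 0.0219 -0.0016  0.056 ] t 1.6 F [ 0.7 -0.7 -0.5] op -0.0003
turn units [ 0.008 -0.035  0.062]
```

View pics/w2.png

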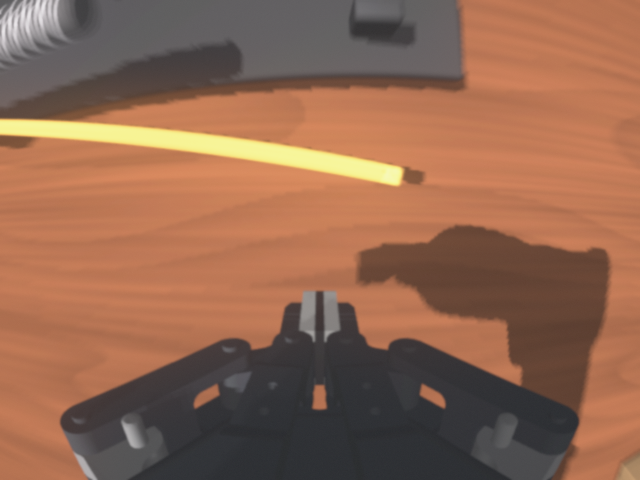

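View pics/t2.png

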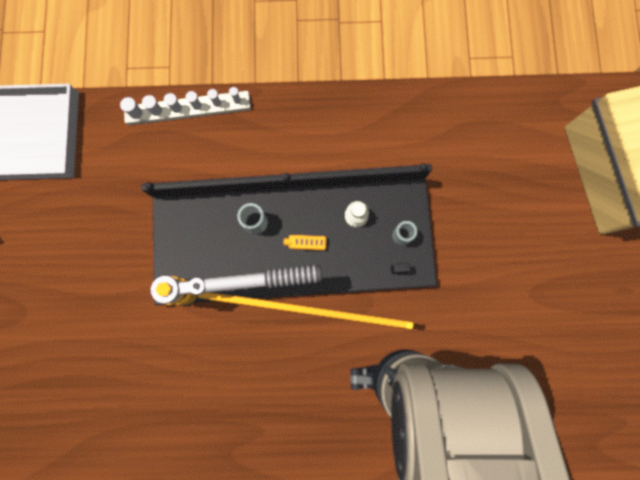

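```bash
python3 -m inch '[[[0.01,0,0.04],[0,0,0],1],[[0.02,0,0.056],[0,0,0],1],[[0.03,0,0.056],[0,0,0],1],[[0.04,0,0.056],[0,0,0],1]]'
python3 -m inch '[[[0.008,0,0],[0,0,0],1],[[0.016,0,0],[0,0,0],1],[[0.024,0,0],[0,0,0],1],[[0.032,0,0],[0,0,0],1]]'
python3 - <<'E'
from h import *
to(.56,-.075,.05,0)
c=read_camera("top");cv2.imwrite("pics/t3.png",c["img"])
E
```

```text
time_s: 2.03
eef_pos: [0.4977, -0.0776, 0.0513]
orientation: [1.0, 0.002, 0.0, 0.0]
contact_force: [0.4, -0.7, 0.5]
opening: 0.0001
time_s: 2.37
eef_pos: [0.5296, -0.0777, 0.0514]
orientation: [1.0, 0.002, 0.0, 0.0]
contact_force: [-1.6, -0.6, 0.7]
opening: -0.0
pos [ 0.5296 -0.0777  0.0514] shift [ 0.0304 -0.0026  0.0014] t 2.37 F [-1.6 -0.6  0.7] op -0.0
turn units [ 0.008 -0.009  0.036]
```

View pics/t3.png

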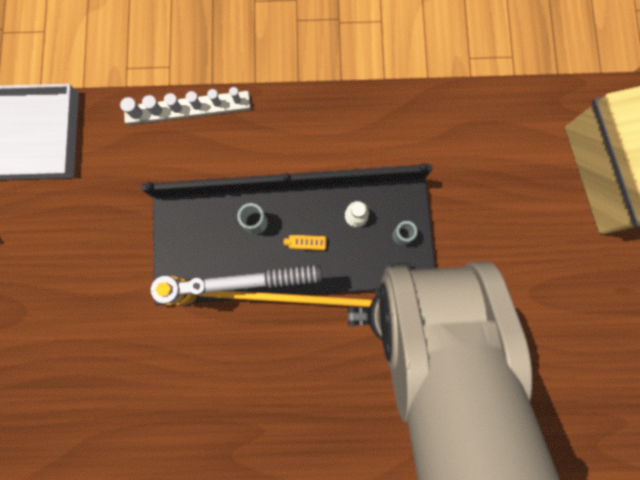

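The gate is following with about 2 N. I keep pushing until the stop shows up in the force.

```bash
python3 -m inch '[[[0.006,0,0],[0,0,0],1],[[0.012,0,0],[0,0,0],1],[[0.018,0,0],[0,0,0],1],[[0.024,0,0],[0,0,0],1]]'
python3 -m inch '[[[0.002,0,0],[0,0,0],1],[[0.004,0,0],[0,0,0],1]]'
python3 -m inch '[[[0.002,0,0],[0,0,0],1],[[0.004,0,0],[0,0,0],1]]'
```

```text
time_s: 2.75
eef_pos: [0.553, -0.0771, 0.0503]
orientation: [1.0, 0.002, -0.0, 0.0]
contact_force: [-1.7, -1.0, 0.1]
opening: -0.0
time_s: 2.92
eef_pos: [0.5569, -0.0769, 0.0502]
orientation: [1.0, 0.002, -0.0, -0.0]
contact_force: [-2.0, -0.9, 0.8]
opening: 0.0001
time_s: 3.08
eef_pos: [0.5605, -0.0769, 0.0502]
orientation: [1.0, 0.002, -0.0, -0.0]
contact_force: [-1.6, -0.3, -0.3]
opening: 0.0003
```

```bash
python3 -m inch '[[[0.002,0,0],[0,0,0],1],[[0.003,0,0],[0,0,0],1]]'
python3 -m inch '[[[0.002,0,0],[0,0,0],1],[[0.003,0,0],[0,0,0],1]]'
```

```text
time_s: 3.25
eef_pos: [0.5637, -0.0769, 0.0502]
orientation: [1.0, 0.002, -0.0, -0.0]
contact_force: [-1.1, -0.8, 0.3]
opening: 0.0002
time_s: 3.42
eef_pos: [0.5667, -0.0768, 0.0503]
orientation: [1.0, 0.002, -0.0, -0.0]
contact_force: [-1.7, -0.7, -0.2]
opening: 0.0003
```

```bash
python3 -m inch '[[[0.001,0,0],[0,0,0],1],[[0.002,0,0],[0,0,0],1]]'
python3 -m inch '[[[0.001,0,0],[0,0,0],1],[[0.002,0,0],[0,0,0],1]]'
python3 - <<'E'
from h import *
c=read_camera("scene");cv2.imwrite("pics/s4.png",cv2.resize(c["img"][180:330,160:520],None,fx=2.2,fy=2.2,interpolation=cv2.INTER_CUBIC))
E
```

```text
time_s: 3.58
eef_pos: [0.5686, -0.0768, 0.0503]
orientation: [1.0, 0.002, -0.0, -0.0]
contact_force: [-1.2, -0.7, 0.1]
opening: 0.0001
time_s: 3.75
eef_pos: [0.5696, -0.0767, 0.0502]
orientation: [1.0, 0.002, -0.001, -0.0]
contact_force: [-5.5, 0.2, 3.2]
opening: 0.0
```

View pics/s4.png

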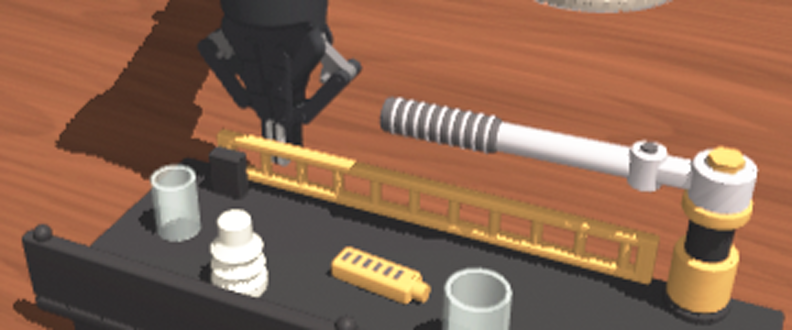

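The force jumped to about 5.5 N and the gate sits against the lug at about (228,170) in the crop. I press a touch more, then back off.

```bash
python3 -m inch '[[[0.001,0,0],[0,0,0],1],[[0.001,0,0],[0,0,0],1]]'
python3 -m inch '[[[-0.02,0,0],[0,0,0],1],[[-0.06,0,0],[0,0,0],1],[[-0.1,0,0],[0,0,0],1],[[-0.1,0,-0.04],[0,0,0],1],[[-0.1,0,-0.08],[0,0,0],1]]'
python3 -m inch '[[[-0.04,0,-0.04],[0,0,0],1],[[-0.04,0,-0.08],[0,0,0],1],[[-0.04,0,-0.11],[0,0,0],1],[[-0.04,0,-0.11],[0,0,0],1]]'
python3 - <<'E'
from h import *
to(.64,-.08,.23,0)
c=read_camera("top");cv2.imwrite("pics/t5.png",c["img"])
c=read_camera("wrist");cv2.imwrite("pics/w5.png",c["img"])
E
```

```text
time_s: 3.97
eef_pos: [0.5696, -0.0768, 0.0502]
orientation: [1.0, 0.002, -0.002, 0.0]
contact_force: [-6.8, -0.6, 4.9]
opening: 0.0001
time_s: 4.38
eef_pos: [0.4565, -0.0754, 0.1223]
orientation: [1.0, 0.003, -0.013, -0.002]
contact_force: [5.3, -0.1, 1.4]
opening: 0.0001
time_s: 4.72
eef_pos: [0.4374, -0.0778, 0.2492]
orientation: [1.0, 0.002, 0.01, 0.002]
contact_force: [1.2, 0.6, 0.9]
opening: -0.0001
pos [ 0.4374 -0.0778  0.2492] shift [0.2022 0.003  0.0232] t 4.72 F [1.2 0.6 0.9] op -0.0001
turn units [ 0.042 -0.19   0.046]
```

View pics/t5.png

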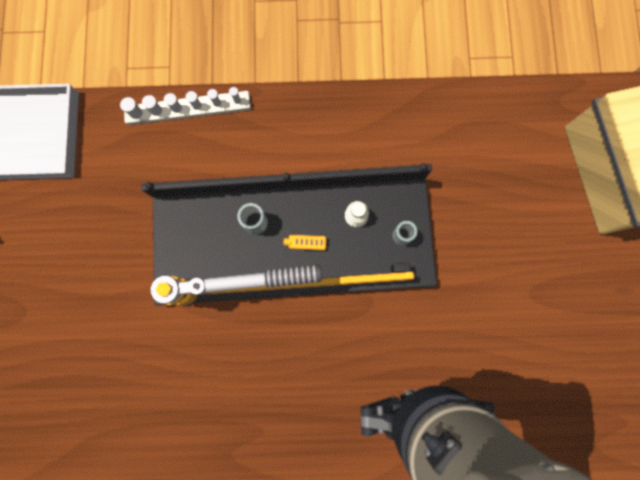

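View pics/w5.png

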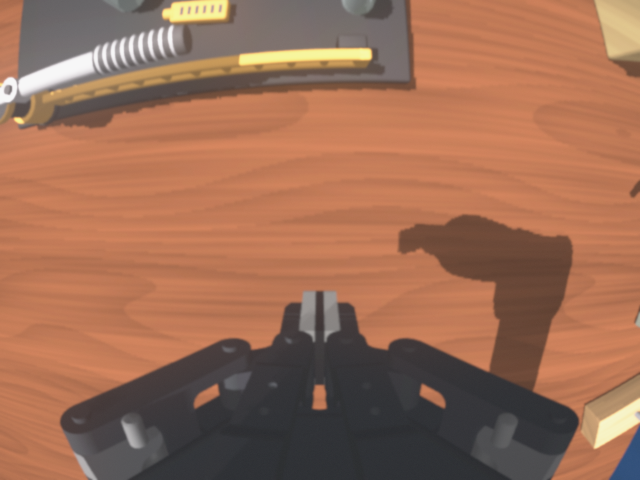

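The gate is shut against the lug, with its end at (412,276) in the top view. Nothing else has moved. Next I pass over the wrench to its shelf side.

```bash
python3 -m inch '[[[0.2,-0.13,0],[0,0,-0.7],1],[[0.2,-0.13,0],[0,0,-0.7],1],[[0.2,-0.13,0],[0,0,-0.7],1],[[0.2,-0.13,0],[0,0,-0.7],1],[[0.2,-0.13,0],[0,0,-0.7],1]]'
python3 - <<'E'
from h import *
np.set_printoptions(precision=4,suppress=True)
to(.64,.057,.112,.0735)
T=read_camera("top");m=cv2.inRange(cv2.cvtColor(T["img"],cv2.COLOR_BGR2HSV),(15,130,110),(32,255,255))
ys,xs=np.nonzero(m[262:296,330:420]);print(xs.max()+330,)
g=plane(T,413,276,.074);print("gate end",g,"angle",np.arctan2(g[0]-.5735,.239-g[1]))
E
```

```text
time_s: 5.23
eef_pos: [0.6072, 0.0382, 0.2382]
orientation: [0.999, 0.039, -0.001, -0.0]
contact_force: [1.5, -0.6, 0.5]
opening: 0.0002
pos [0.6072 0.0382 0.2382] shift [ 0.0344 -0.0161  0.1262] t 5.23 F [ 1.5 -0.6  0.5] op 0.0002
turn units [-0.004  0.016  0.041]Traceback (most recent call last):
  File "<stdin>", line 5, in <module>
    return umr_maximum(a, axis, None, out, keepdims, initial, where)
ValueError: zero-size array to reduction operation maximum which has no identity
```

```bash
python3 -m inch '[[[0.035,-0.016,0],[0,0,0],1],[[0.035,-0.016,0],[0,0,0],1],[[0.035,-0.016,0.04],[0,0,0],1],[[0.035,-0.016,0.07],[0,0,0],1],[[0.035,-0.016,0.07],[0,0,0],1]]'
python3 - <<'E'
from h import *
to(.64,.057,.112,.0735)
c=read_camera("scene");cv2.imwrite("pics/s6.png",c["img"])
c=read_camera("wrist");cv2.imwrite("pics/w6.png",c["img"])
E
```

```text
time_s: 5.7
eef_pos: [0.6343, 0.0548, 0.161]
orientation: [0.999, 0.039, -0.008, 0.0]
contact_force: [-0.4, -0.9, -1.5]
opening: -0.0001
pos [0.6343 0.0548 0.161 ] shift [ 0.0066 -0.0018  0.0489] t 5.7 F [-0.4 -0.9 -1.5] op -0.0001
turn units [0.003 0.154 0.053]
```

View pics/s6.png

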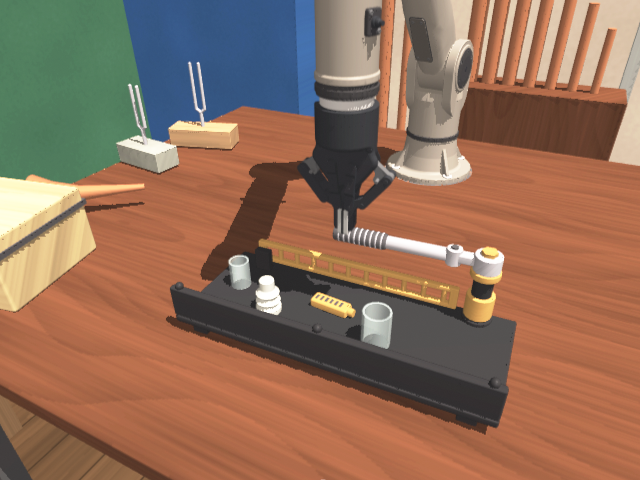

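View pics/w6.png

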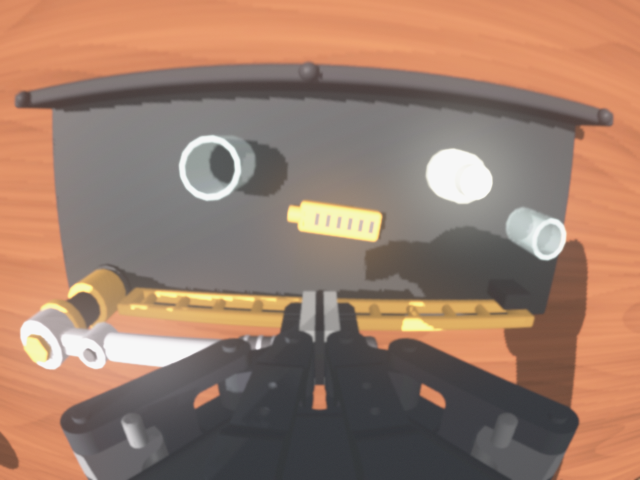

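```bash
python3 -m inch '[[[0.004,-0.002,0.03],[0,0,0],1],[[0.006,-0.002,0.048],[0,0,0],1],[[0.006,-0.002,0.048],[0,0,0],1],[[0.006,-0.002,0.048],[0,0,0],1]]'
python3 - <<'E'
from h import *
to(.614,.0565,.112,.0735)
S=read_camera("scene");print(proj(S,state()["eef_pos"]))
for p in ((.587,.0545,.127),(.5897,.0201,.127),(.5838,.0971,.127)):print(proj(S,p))
cv2.imwrite("pics/s7.png",cv2.resize(S["img"][180:330,260:520],None,fx=3,fy=3,interpolation=cv2.INTER_CUBIC))
E
```

```text
time_s: 6.13
eef_pos: [0.6461, 0.058, 0.1239]
orientation: [0.999, 0.039, 0.001, -0.0]
contact_force: [0.3, 0.4, 0.1]
opening: 0.0001
pos [0.6461 0.058  0.1239] shift [-0.0321 -0.001   0.0118] t 6.13 F [0.3 0.4 0.1] op 0.0001
turn units [-0.002 -0.018  0.039]
(np.float64(341.835286581773), np.float64(257.2216899269796))
(np.float64(356.91107321302826), np.float64(235.0514778142668))
(np.float64(334.9252979964315), np.float64(230.6125645710922))
(np.float64(385.09931210946144), np.float64(240.79725999187696))
```

View pics/s7.png

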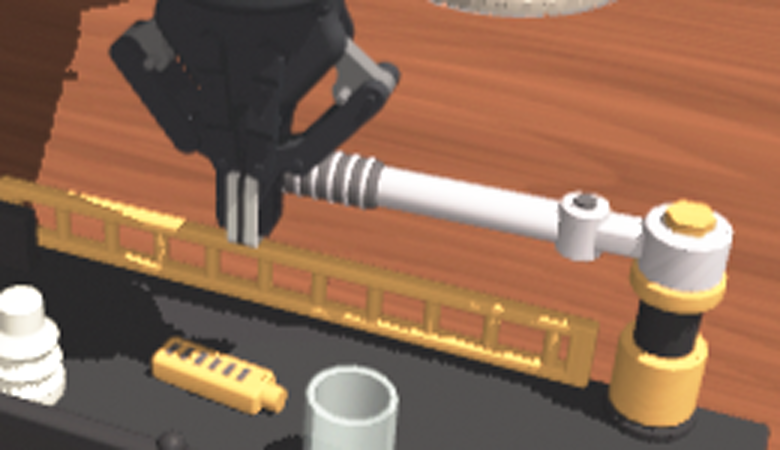

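The fingers hang on the shelf side of the grip, clear of everything. I lower the last bit and approach.

```bash
python3 -m inch '[[[0,0,0],[0,0,0],1],[[-0.008,0,0],[0,0,0],1],[[-0.016,0,0],[0,0,0],1],[[-0.024,0,0],[0,0,0],1]]'
python3 -c "
from h import *
to(.614,.0565,.112,.0735)"
```

```text
time_s: 6.52
eef_pos: [0.6225, 0.0564, 0.1248]
orientation: [0.999, 0.039, 0.002, -0.0]
contact_force: [0.4, -0.2, 0.6]
opening: 0.0001
pos [0.6225 0.0564 0.1248] shift [-0.0085 -0.0008  0.0127] t 6.52 F [ 0.4 -0.2  0.6] op 0.0001
turn units [-0.002 -0.041  0.04 ]
```

```bash
python3 -m inch '[[[0,0,0.007],[0,0,0],1],[[0,0,0.012],[0,0,0],1],[[-0.003,0,0.012],[0,0,0],1],[[-0.006,0,0.012],[0,0,0],1]]'
python3 -m inch '[[[-0.002,0,0],[0,0,0],1],[[-0.004,0,0],[0,0,0],1],[[-0.004,0,0],[0,0,0],1]]'
python3 -c "
from h import *
to(.614,.0565,.112,.0735)"
```

```text
time_s: 6.85
eef_pos: [0.6154, 0.0555, 0.11]
orientation: [0.999, 0.039, -0.0, -0.0]
contact_force: [0.2, 0.3, -0.3]
opening: 0.0
time_s: 7.1
eef_pos: [0.6112, 0.0554, 0.1105]
orientation: [0.999, 0.039, 0.0, 0.0]
contact_force: [-0.3, -0.3, 0.1]
opening: 0.0002
pos [0.6112 0.0554 0.1105] shift [ 0.0029 -0.0009 -0.0015] t 7.1 F [-0.3 -0.3  0.1] op 0.0002
turn units [ 0.001 -0.     0.042]
```

```bash
python3 -m inch '[[[-0.001,0,0],[0,0,0],1],[[-0.002,0,0],[0,0,0],1]]'
python3 -m inch '[[[-0.001,0,0],[0,0,0],1],[[-0.002,0,0],[0,0,0],1]]'
```

```text
time_s: 7.27
eef_pos: [0.6101, 0.0553, 0.1106]
orientation: [0.999, 0.039, 0.001, -0.0]
contact_force: [2.0, 1.0, -0.5]
opening: -0.0002
time_s: 7.43
eef_pos: [0.6099, 0.0552, 0.1111]
orientation: [0.999, 0.039, 0.003, -0.0]
contact_force: [7.3, 0.4, -2.1]
opening: -0.0002
```

Contact is at 0.610, as predicted, with 7 N and the nut still holding. I push on in small steps.

```bash
python3 -m inch '[[[-0.001,0,0],[0,0,0.05],1],[[-0.002,0,0],[0,0,0.1],1]]'
python3 -m inch '[[[-0.001,0,0],[0,0,0.05],1],[[-0.002,0,0],[0,0,0.1],1]]'
python3 -m inch '[[[-0.001,0,0],[0,0,0.05],1],[[-0.002,0,0],[0,0,0.1],1]]'
```

```text
time_s: 7.6
eef_pos: [0.6093, 0.055, 0.1114]
orientation: [0.999, 0.033, 0.004, -0.0]
contact_force: [7.4, 0.2, -2.6]
opening: -0.0003
time_s: 7.77
eef_pos: [0.6075, 0.0547, 0.1114]
orientation: [1.0, 0.028, 0.005, -0.0]
contact_force: [7.6, 0.7, -2.5]
opening: 0.0001
time_s: 7.93
eef_pos: [0.6056, 0.0544, 0.1114]
orientation: [1.0, 0.023, 0.005, -0.0]
contact_force: [7.7, 1.0, -3.0]
opening: 0.0
```

The nut is turning at about 7.6 N.

```bash
python3 -m inch '[[[-0.0015,0,0],[0,0,0.08],1],[[-0.003,0,0],[0,0,0.16],1],[[-0.0045,0,0],[0,0,0.24],1],[[-0.006,0,0],[0,0,0.32],1]]'
python3 -m inch '[[[-0.0015,0,0],[0,0,0.08],1],[[-0.003,0,0],[0,0,0.16],1],[[-0.0045,0,0],[0,0,0.24],1],[[-0.006,0,0],[0,0,0.32],1]]'
python3 -c "
from h import *
a=-.02
to(.5735+.185*np.sin(a)+.023*np.cos(a),.239-.185*np.cos(a)+.023*np.sin(a),.112,a)"
```

```text
time_s: 8.27
eef_pos: [0.5998, 0.0534, 0.1115]
orientation: [1.0, 0.006, 0.005, 0.0]
contact_force: [7.7, -0.6, -3.5]
opening: -0.0001
time_s: 8.6
eef_pos: [0.594, 0.0526, 0.1115]
orientation: [1.0, -0.011, 0.005, 0.0]
contact_force: [9.3, -1.4, -3.3]
opening: 0.0
pos [0.594  0.0526 0.1115] shift [-0.0013 -0.001  -0.0005] t 8.6 F [ 9.3 -1.4 -3.3] op 0.0
turn units [ 0.008 -0.097 -0.025]
```

```bash
python3 -m inch '[[[-0.001,0,0],[0,0,0.05],1],[[-0.002,-0.0005,0],[0,0,0.1],1],[[-0.003,-0.0005,0],[0,0,0.15],1]]'
python3 -m inch '[[[-0.001,0,0],[0,0,0.05],1],[[-0.002,-0.0005,0],[0,0,0.1],1],[[-0.003,-0.0005,0],[0,0,0.15],1]]'
python3 - <<'E'
from h import *
a=-.04
to(.5735+.185*np.sin(a)+.023*np.cos(a),.239-.185*np.cos(a)+.023*np.sin(a),.112,a)
T=read_camera("top");cv2.imwrite("pics/t8.png",cv2.resize(T["img"][190:340,140:440],None,fx=2.66,fy=2.66,interpolation=cv2.INTER_CUBIC))
S=read_camera("scene");cv2.imwrite("pics/s8.png",cv2.resize(S["img"][180:330,260:520],None,fx=3,fy=3,interpolation=cv2.INTER_CUBIC))
E
```

```text
time_s: 8.85
eef_pos: [0.5912, 0.0523, 0.1115]
orientation: [1.0, -0.019, 0.005, 0.001]
contact_force: [8.3, -2.9, -3.6]
opening: -0.0
time_s: 9.1
eef_pos: [0.5883, 0.0521, 0.1115]
orientation: [1.0, -0.027, 0.005, 0.002]
contact_force: [9.3, -3.1, -2.5]
opening: 0.0003
pos [0.5883 0.0521 0.1115] shift [ 0.0007 -0.0012 -0.0005] t 9.1 F [ 9.3 -3.1 -2.5] op 0.0003
turn units [ 0.027 -0.1   -0.142]
```

View pics/t8.png

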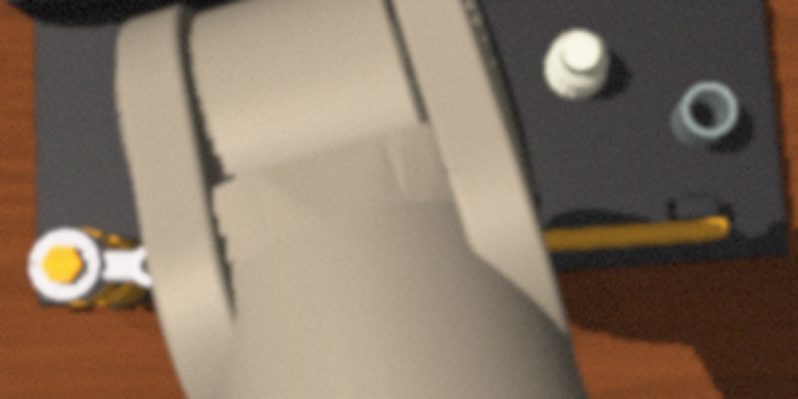

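View pics/s8.png

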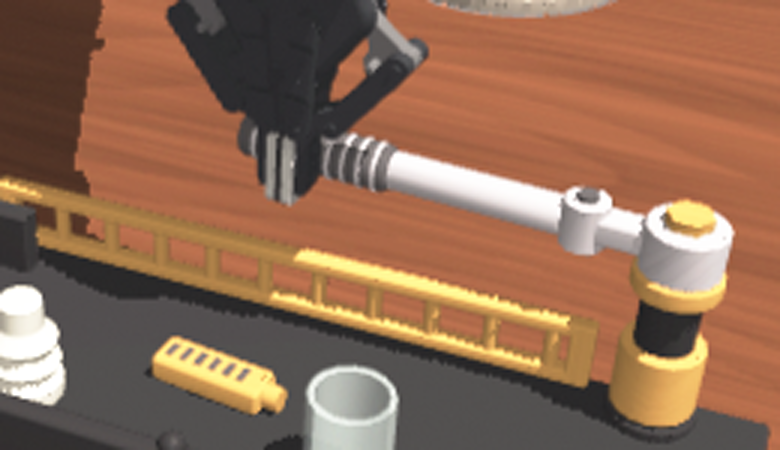

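The scene view shows the handle still in line with the head, the fingers on the grip and the gate shut. I carry on.

```bash
python3 -m inch '[[[-0.001,0,0],[0,0,0.04],1],[[-0.002,0.0002,0],[0,0,0.08],1],[[-0.003,0.0004,0],[0,0,0.12],1]]'
python3 -m inch '[[[-0.001,0,0],[0,0,0.05],1],[[-0.002,0.0002,0],[0,0,0.1],1],[[-0.003,0.0004,0],[0,0,0.15],1]]'
python3 -m inch '[[[-0.001,0,0],[0,0,0.05],1],[[-0.002,0.0002,0],[0,0,0.1],1],[[-0.003,0.0004,0],[0,0,0.15],1]]'
```

```text
time_s: 9.45
eef_pos: [0.5854, 0.0519, 0.1115]
orientation: [0.999, -0.034, 0.005, 0.001]
contact_force: [9.7, -3.9, -3.0]
opening: 0.0
time_s: 9.7
eef_pos: [0.5824, 0.0517, 0.1115]
orientation: [0.999, -0.042, 0.005, 0.001]
contact_force: [9.2, -3.6, -4.2]
opening: 0.0001
time_s: 9.95
eef_pos: [0.5795, 0.0515, 0.1115]
orientation: [0.999, -0.049, 0.005, 0.001]
contact_force: [8.5, -3.8, -3.7]
opening: -0.0001
```

```bash
cat >> h.py <<'E'
def pin(S,im=None):
    im=S["img"] if im is None else im
    g=cv2.cvtColor(im,cv2.COLOR_BGR2GRAY)[238:258,440:468].astype(float)
    m=g<120
    # dark pixels inside the white boss: use connected comps
    k,l,st,ce=cv2.connectedComponentsWithStats(m.astype(np.uint8))
    return [(st[i,4],(ce[i]+[440,238]).round(2),g[l==i].min()) for i in range(1,k)]
E
python3 - <<'E'
from h import *
S=read_camera("scene")
i0=cv2.imread("pics/scene0.png")
for im in(i0,S["img"]):print(pin(S,im))
a=np.hstack([cv2.resize(i[230:290,400:510],None,fx=3.6,fy=3.6,interpolation=cv2.INTER_NEAREST) for i in(i0,S["img"])]);cv2.imwrite("pics/p9.png",a)
for al in (.0735,0,-.05,-.09):print(al,proj(S,(.5735+.045*np.sin(al),.239-.045*np.cos(al),.142)))
E
```

```text
[(np.int32(212), array([454.78, 241.63]), np.float64(104.0)), (np.int32(11), array([453.45, 247.45]), np.float64(64.0)), (np.int32(10), array([446.6, 253.7]), np.float64(112.0))]
[(np.int32(23), array([444.91, 239.87]), np.float64(115.0)), (np.int32(45), array([464.16, 240.82]), np.float64(108.0)), (np.int32(1), array([452., 240.]), np.float64(119.0)), (np.int32(9), array([455.22, 245.33]), np.float64(71.0)), (np.int32(4), array([448. , 249.5]), np.float64(116.0)), (np.int32(11), array([444.45, 255.82]), np.float64(114.0))]
0.0735 (np.float64(455.31430555745817), np.float64(245.64668760171756))
0 (np.float64(455.82455292305303), np.float64(244.4523485210028))
-0.05 (np.float64(456.27170417031346), np.float64(243.66881774202227))
-0.09 (np.float64(456.68648581238324), np.float64(243.06013888873815))
```

View pics/p9.png

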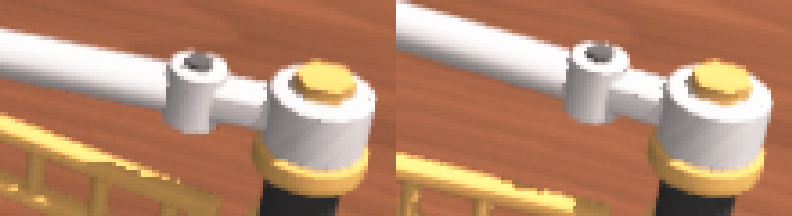

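```bash
cat > f.py <<'E'
from h import *
import sys
P=[];F=[]
for i in range(4):
    W=read_camera("scene");s=state();F.append(s["contact_force"]);P.append([c[1] for c in pin(W) if c[2]<95])
F=np.array(F);print("F",F.mean(0).round(2),"std",F.std(0).round(2),"pin",P[-1],"pos",s["eef_pos"].round(4),"t",round(s["time_s"],2))
n=s["eef_pos"][:2]
yaw=R.from_quat(s["orientation"]).apply([1,0,0]);yaw=np.arctan2(yaw[1],yaw[0])
p=n-np.array([.5735,.239]);r=np.hypot(*p);al=np.arctan2(p[0],-p[1])-np.arcsin(.023/r)
print("handle ang if in line",al.round(4),"turned",(.0735-al).round(4),"yaw",yaw.round(4),"lever",np.sqrt(r*r-.023**2).round(4))
E
python3 f.py
python3 -m inch '[[[-0.001,0.0002,0],[0,0,0.05],1],[[-0.002,0.0004,0],[0,0,0.1],1]]'
python3 f.py
```

```text
F [ 9.18 -3.05 -3.45] std [0.13 0.47 0.16] pin [array([455.22, 245.33])] pos [0.5793 0.0515 0.1115] t 10.2
handle ang if in line -0.0922 turned 0.1657 yaw -0.0987 lever 0.1861
time_s: 10.37
eef_pos: [0.5775, 0.0515, 0.1115]
orientation: [0.998, -0.055, 0.005, 0.001]
contact_force: [9.3, -2.9, -3.1]
opening: -0.0001
F [ 9.3  -3.06 -3.38] std [0.36 0.42 0.22] pin [array([455.3, 244.8])] pos [0.5773 0.0515 0.1115] t 10.57
handle ang if in line -0.1026 turned 0.1761 yaw -0.1091 lever 0.1861
```

```bash
python3 -m inch '[[[-0.001,0.0002,0],[0,0,0.05],1],[[-0.002,0.0004,0],[0,0,0.1],1],[[-0.003,0.0006,0],[0,0,0.15],1]]'
python3 f.py
python3 -m inch '[[[-0.001,0.0002,0],[0,0,0.05],1],[[-0.002,0.0004,0],[0,0,0.1],1],[[-0.003,0.0006,0],[0,0,0.15],1]]'
python3 f.py
```

```text
time_s: 10.82
eef_pos: [0.5745, 0.0514, 0.1116]
orientation: [0.998, -0.062, 0.006, 0.001]
contact_force: [9.6, -3.4, -3.1]
opening: -0.0004
F [ 8.99 -3.06 -3.29] std [0.34 0.31 0.34] pin [array([455.44, 244.56])] pos [0.5743 0.0514 0.1115] t 11.02
handle ang if in line -0.1188 turned 0.1923 yaw -0.1246 lever 0.1862
time_s: 11.27
eef_pos: [0.5715, 0.0514, 0.1116]
orientation: [0.998, -0.07, 0.006, 0.001]
contact_force: [9.7, -2.1, -4.4]
opening: -0.0
F [ 9.47 -2.64 -3.58] std [0.21 0.25 0.37] pin [array([455.4, 244.5])] pos [0.5713 0.0514 0.1116] t 11.47
handle ang if in line -0.1347 turned 0.2082 yaw -0.1402 lever 0.1862
```

```bash
python3 -m inch '[[[-0.001,0.0002,0],[0,0,0.05],1],[[-0.002,0.0004,0],[0,0,0.1],1],[[-0.003,0.0006,0],[0,0,0.15],1]]'
python3 f.py
python3 -m inch '[[[-0.001,0.0002,0],[0,0,0.05],1],[[-0.002,0.0004,0],[0,0,0.1],1],[[-0.003,0.0006,0],[0,0,0.15],1]]'
python3 f.py
```

```text
time_s: 11.72
eef_pos: [0.5683, 0.0514, 0.1115]
orientation: [0.997, -0.078, 0.005, 0.001]
contact_force: [9.4, -3.6, -3.4]
opening: 0.0002
F [ 9.23 -2.69 -3.37] std [0.44 0.4  0.57] pin [array([455.56, 244.44])] pos [0.5682 0.0514 0.1115] t 11.92
handle ang if in line -0.1512 turned 0.2247 yaw -0.1558 lever 0.1862
time_s: 12.17
eef_pos: [0.5649, 0.0515, 0.1115]
orientation: [0.996, -0.086, 0.005, 0.0]
contact_force: [9.5, -1.8, -3.4]
opening: 0.0001
F [ 8.44 -2.84 -2.9 ] std [0.44 0.24 0.24] pin [array([455.6, 244.4])] pos [0.5647 0.0515 0.1115] t 12.37
handle ang if in line -0.1695 turned 0.243 yaw -0.1714 lever 0.1863
```

The force is starting to sag (8.4 N) and the pin has nearly stopped moving, so the break-over has probably begun. I check with a picture.

Run:
```python
from h import *
W=read_camera("wrist");cv2.imwrite("pics/w10.png",W["img"]);cv2.imwrite("pics/w10z.png",cv2.resize(W["img"][300:460,0:260],None,fx=3,fy=3,interpolation=cv2.INTER_CUBIC))
S=read_camera("scene");cv2.imwrite("pics/s10.png",cv2.resize(S["img"][210:290,330:520],None,fx=4.2,fy=4.2,interpolation=cv2.INTER_CUBIC))
```

View pics/w10.png

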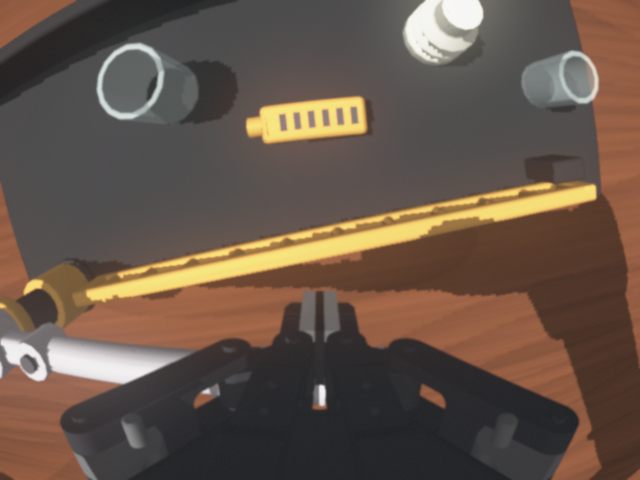

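View pics/s10.png

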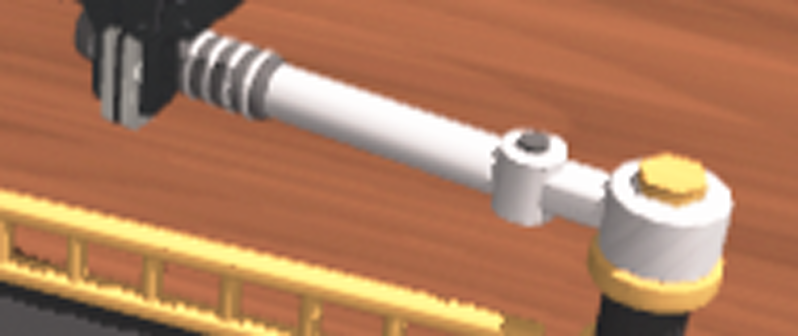

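```bash
cat > wp.py <<'E'
from h import *
np.set_printoptions(precision=4,suppress=True)
def wpin(im):
    g=cv2.cvtColor(im,cv2.COLOR_BGR2GRAY)
    k,l,st,ce=cv2.connectedComponentsWithStats((g<130).astype(np.uint8))
    return [(st[i].tolist(),ce[i].round(2)) for i in range(1,k) if 15<st[i,4]<400 and st[i,0]<140 and 300<ce[i][1]<420]
if __name__=="__main__":
    s=state();W=read_camera("wrist")
    r=R.from_quat(s["orientation"]);off=r.inv().apply(W["origin"]-s["eef_pos"]);rel=r.inv()*R.from_quat(W["attitude"])
    i6=cv2.imread("pics/w6.png");q=np.array([.999,.039,-.008,0]);r6=R.from_quat(q/np.linalg.norm(q))
    W6=dict(W);W6["origin"]=np.array([.6343,.0548,.161])+r6.apply(off);W6["attitude"]=(r6*rel).as_quat()
    for c,im in((W6,i6),(W,W["img"])):
        for st,ce in wpin(im):
            p=plane(c,*ce,.142,True);print(st,ce,p,"head ang",np.arctan2(p[0]-.5735,.239-p[1]).round(3),"r",np.hypot(p[0]-.5735,p[1]-.239).round(4))
E
python3 wp.py
```

```text
[21, 355, 17, 18, 204] [ 28.98 363.37] [0.5665 0.1917 0.142 ] head ang -0.148 r 0.0478
```

View pics/w10z.png

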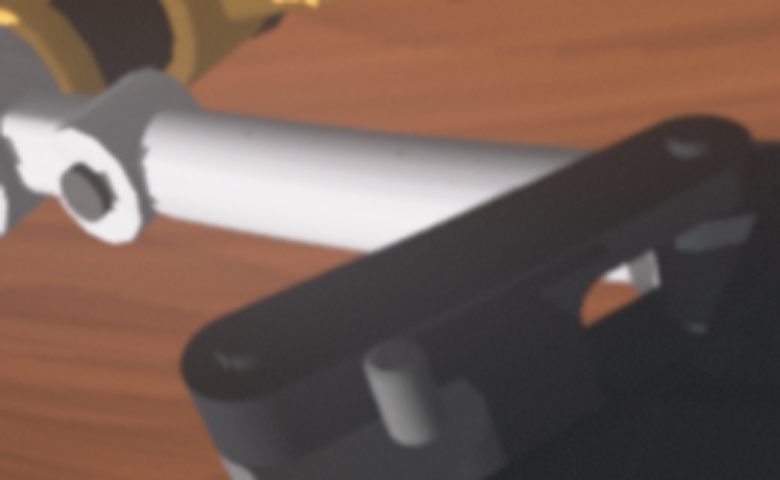

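The wrist view puts the pin at a head angle of about -0.148, while the handle would be at -0.17 if still in line, so the break has just begun. I continue in small steps.

```bash
python3 -m inch '[[[-0.001,0.0002,0],[0,0,0.07],1],[[-0.002,0.0004,0],[0,0,0.14],1],[[-0.003,0.0006,0],[0,0,0.2],1]]'
python3 f.py; python3 wp.py
python3 -m inch '[[[-0.001,0.0002,0],[0,0,0.07],1],[[-0.002,0.0004,0],[0,0,0.14],1],[[-0.003,0.0006,0],[0,0,0.2],1]]'
python3 f.py;python3 wp.py
```

```text
time_s: 12.77
eef_pos: [0.5615, 0.0516, 0.1114]
orientation: [0.995, -0.096, 0.005, 0.0]
contact_force: [7.3, -1.5, -3.0]
opening: 0.0002
F [ 7.58 -2.25 -3.37] std [0.35 0.21 0.46] pin [array([455.6, 244.4])] pos [0.5613 0.0517 0.1114] t 12.97
handle ang if in line -0.1877 turned 0.2612 yaw -0.1921 lever 0.1863
[21, 354, 16, 18, 204] [ 28.51 362.46] [0.5665 0.1917 0.142 ] head ang -0.148 r 0.0478
time_s: 13.27
eef_pos: [0.5581, 0.0518, 0.1113]
orientation: [0.994, -0.106, 0.004, 0.0]
contact_force: [6.5, -2.7, -2.6]
opening: 0.0002
F [ 7.38 -1.96 -2.79] std [0.11 0.26 0.32] pin [array([455.56, 244.44])] pos [0.5579 0.0518 0.1113] t 13.47
handle ang if in line -0.206 turned 0.2795 yaw -0.213 lever 0.1864
[21, 353, 16, 18, 201] [ 28.13 361.63] [0.5664 0.1917 0.142 ] head ang -0.149 r 0.0479
```

The head has stopped turning and the force is falling as described. The break angle is about 0.08, and 5 mm more should bring it to about 0.11–0.12.

```bash
python3 -m inch '[[[-0.001,0.0002,0],[0,0,0.07],1],[[-0.002,0.0004,0],[0,0,0.14],1],[[-0.0035,0.0006,0],[0,0,0.23],1],[[-0.005,0.0008,0],[0,0,0.3],1]]'
python3 f.py; python3 wp.py
python3 - <<'E'
from h import *
S=read_camera("scene");cv2.imwrite("pics/s11.png",cv2.resize(S["img"][210:290,330:520],None,fx=4.2,fy=4.2,interpolation=cv2.INTER_CUBIC))
W=read_camera("wrist");cv2.imwrite("pics/w11.png",W["img"])
E
```

```text
time_s: 13.85
eef_pos: [0.5525, 0.0523, 0.1112]
orientation: [0.993, -0.122, 0.004, 0.0]
contact_force: [7.4, -1.2, -2.3]
opening: 0.0002
F [ 6.09 -1.77 -2.22] std [0.4  0.35 0.37] pin [array([455.6, 244.4])] pos [0.5522 0.0524 0.1112] t 14.05
handle ang if in line -0.2366 turned 0.3101 yaw -0.244 lever 0.1864
[20, 351, 16, 18, 203] [ 27.13 359.53] [0.5663 0.1917 0.142 ] head ang -0.151 r 0.0479
```

View pics/s11.png

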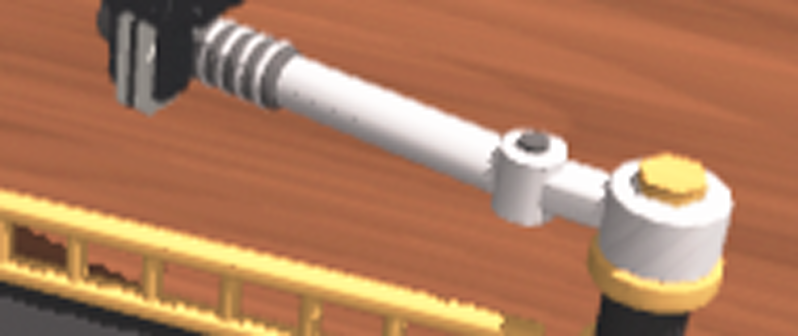

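View pics/w11.png

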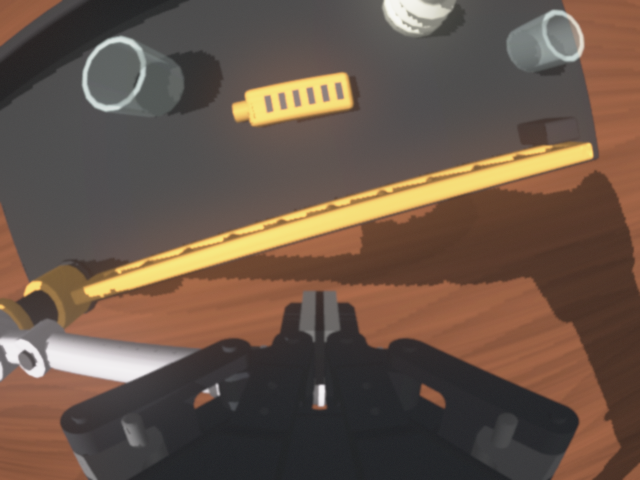

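The bend at the hinge is visible in the scene view. The break angle is about 0.12–0.13 with the force down to 6 N, so it is broken over and short of the stop. I back off gently the way I came.

```bash
python3 -m inch '[[[0.003,0,0],[0,0,-0.2],1],[[0.006,-0.0005,0],[0,0,-0.4],1],[[0.009,-0.001,0],[0,0,-0.6],1],[[0.012,-0.001,0],[0,0,-0.8],1],[[0.015,-0.001,0],[0,0,-1.0],1]]'
python3 -m inch '[[[0.003,0,0],[0,0,-0.15],1],[[0.006,0,0],[0,0,-0.3],1],[[0.009,0,0],[0,0,-0.3],1],[[0.012,0,0],[0,0,-0.3],1],[[0.016,0,0],[0,0,-0.3],1]]'
python3 f.py; python3 wp.py
```

```text
time_s: 14.62
eef_pos: [0.5686, 0.0515, 0.1116]
orientation: [0.998, -0.069, 0.005, -0.001]
contact_force: [9.7, 1.4, -4.6]
opening: 0.0002
time_s: 15.03
eef_pos: [0.5787, 0.0489, 0.1099]
orientation: [0.999, -0.053, -0.001, 0.0]
contact_force: [-0.7, 1.1, 0.5]
opening: -0.0001
F [ 0.38 -0.02  0.22] std [0.48 0.4  0.5 ] pin [array([455.56, 244.44])] pos [0.5793 0.049  0.1101] t 15.23
handle ang if in line -0.0909 turned 0.1644 yaw -0.1066 lever 0.1887
[22, 366, 15, 16, 176] [ 28.86 373.86] [0.5667 0.1915 0.142 ] head ang -0.142 r 0.048
```

Contact is gone. I clear further toward the shelf side, lift, and move home so I can look.

```bash
python3 -m inch '[[[0.02,0,0],[0,0,0],1],[[0.035,0,0],[0,0,0],1],[[0.04,0,-0.03],[0,0,0],1],[[0.04,0,-0.07],[0,0,0],1],[[0.04,0,-0.11],[0,0,0],1]]'
python3 -m inch '[[[0,0,-0.03],[0,0,0],1],[[0,0,-0.03],[0,0,0],1]]'
python3 -c "
from h import *
to(.42,-.25,.24,0)"
```

```text
time_s: 15.7
eef_pos: [0.6183, 0.0446, 0.22]
orientation: [0.999, -0.053, -0.002, 0.0]
contact_force: [0.4, 0.2, 0.1]
opening: 0.0002
time_s: 15.87
eef_pos: [0.6232, 0.046, 0.259]
orientation: [0.999, -0.053, 0.007, -0.001]
contact_force: [0.7, 0.4, 1.0]
opening: 0.0002
pos [0.6232 0.046  0.259 ] shift [-0.1708  0.316   0.0153] t 15.87 F [0.7 0.4 1. ] op 0.0002
turn units [-0.026 -0.142 -1.017]
```

```bash
python3 -m inch '[[[-0.17,0.31,0],[0,0,0],1],[[-0.17,0.31,0],[0,0,0],1],[[-0.17,0.31,0],[0,0,0],1],[[-0.17,0.31,0],[0,0,0],1],[[-0.17,0.31,0],[0,0,0],1]]'
python3 -m inch '[[[-0.08,0.15,0],[0,0,0],1],[[-0.08,0.15,0],[0,0,0],1],[[-0.08,0.15,0],[0,0,0],1],[[-0.08,0.15,0],[0,0,0],1],[[-0.08,0.15,0],[0,0,0],1]]'
python3 - <<'E'
from h import *
np.set_printoptions(precision=4,suppress=True)
S=read_camera("scene");T=read_camera("top");cv2.imwrite("pics/s12.png",S["img"]);cv2.imwrite("pics/t12.png",T["img"])
cv2.imwrite("pics/tc12.png",cv2.resize(T["img"][190:340,140:440],None,fx=2.66,fy=2.66,interpolation=cv2.INTER_CUBIC))
E
```

```text
time_s: 16.28
eef_pos: [0.4986, -0.1273, 0.2501]
orientation: [0.999, -0.053, -0.0, 0.0]
contact_force: [0.5, -0.5, 0.0]
opening: -0.0
time_s: 16.7
eef_pos: [0.3979, -0.2759, 0.2501]
orientation: [0.998, -0.061, -0.002, 0.003]
contact_force: [-0.9, -0.5, -0.4]
opening: -0.0004
```

View pics/s12.png

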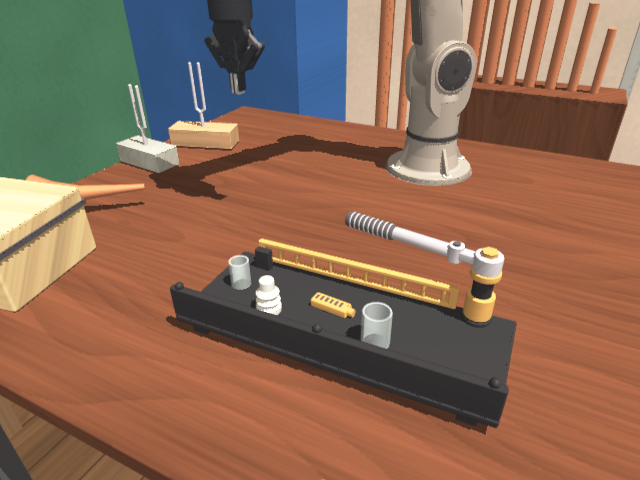

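View pics/tc12.png

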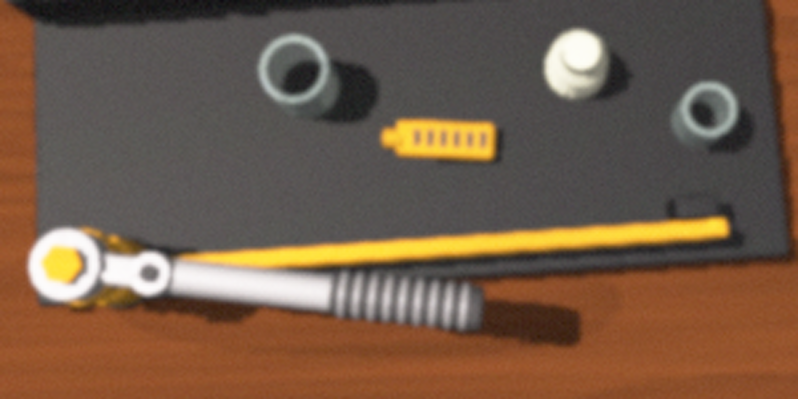

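Run:
```python
from h import *
np.set_printoptions(precision=4,suppress=True)
T=read_camera("top");h=np.array([.5735,.239])
e=plane(T,320.8,305,.127)[:2];hi=plane(T,196.4,293,.139)[:2];g=plane(T,413.3,275.2,.074)[:2]
a=lambda p,q:np.arctan2(q[0]-p[0],p[1]-q[1])
print("handle",a(h,e),a(hi,e),"head",a(h,hi),"len",np.hypot(*(e-h)))
print("gate",a(h,g))
i0=cv2.imread("pics/top0.png");d=cv2.absdiff(i0,T["img"]).max(2)
print("bystander diff px>40:",(d[195:258,235:420]>40).sum())
t5=cv2.imread("pics/t5.png");d=cv2.absdiff(t5,T["img"]).max(2);print("gate end diff",(d[262:290,345:430]>40).sum())
```

```text
handle -0.12651945451747137 -0.1197710416717589 head -0.15167935168185903 len 0.22067063553405952
gate 0.04026076588381549
bystander diff px>40: 0
gate end diff 1
```

```bash
python3 -c "
from bench import *
print(job_done())"
```

```text
the job is handed in; nothing more can be done
None
```

I shut the gate, tightened the nut until the wrench broke over, let the handle spring straight and handed the job in at about 17 s. No verdict is reported.

- **Gate:** I pushed it shut with closed fingers until it met its stop lug. The force rose from about 2 N to about 7 N (about 8 N with its vertical part). In the last top picture the gate lies 0.040 rad off −y, against 0.031 for the shelf's front lip. Its end hasn't moved since I shut it (1 pixel changed).
- **Tightening:** I pushed the grip from the shelf side, about 186 mm from the nut. The head turned about 0.22 rad at 7–10 N. The hinge then broke over: the head stopped turning and the push fell to about 6 N. I stopped at a break angle of roughly 0.12 rad, estimated from the finger position and the hinge pin. The highest reading was about 11 N.
- **Release:** I backed off gently and moved clear. The handle now measures −0.127 rad from the pivot. The hinge pin puts the head at −0.142 to −0.152 rad. That 0.015–0.025 rad disagreement is within what I can measure on the 45 mm head, so I take the handle as straight.
- **Bystanders:** The region of the top picture holding the glass tubes, insulator and pitch pipe shows no changed pixels.

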